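# Check-weigh a jar of staples on the counter balance

### The arm

A 6-joint arm with a two-finger parallel gripper is mounted at the origin on the work surface. World frame = base frame: x ahead of the robot, y to its left, z up, the work surface at z = 0. Lengths are in m, angles in rad, forces in N, time in s.
With the tool pointing down it reaches from about 0.25 to 0.85 m from the base axis. Payload 12.5 kg.
Tool frame: the origin (TCP) lies at the centre of the arm's flange, where the gripper is bolted on; the fingertips stand 186 mm ahead of it and the grasp point (between the pads) lies 167 mm ahead of it; z points along the fingers, y is the line along which they close (so a half turn about z gives the same grasp; the last joint's range is limited). The gripper opens to 93 mm and grips with 3 to 60 N. Pads are 15 mm wide; open, the fingers measure 128 mm over their backs; the gripper's body (75 mm by 188 mm) begins 65 mm behind the grasp point.
Start: joints at [-1.355, 0.351, 1.652, -0, 1.139, -0.085], TCP at [0.163, -0.525, 0.405] pointing down, gripper open.
Joint ranges: [-2.75, 2.75], [-0.79, 2.1], [0.01, 2.65], [-1.57, 4.71], [0.07, 3.14], [-2.87, 2.87]. Speed limits (rad/s): [2.22, 2.22, 2.79, 3.14, 3.14, 3.14].

### API

Orientations are given as a 3x3 rotation matrix whose columns are the frame's x, y, z axes.
In Python, from station import sense, snapshot, camera_info, sign_off gives the robot as it stands. The module is installed in compiled form; this text tells all that it offers.
- The arm moves only by the tool move_arm, never from a script. Its argument "rows" is a list of rows, each a list of 6 numbers: the shift along the world's x, y, z in mm, then the turn, a rotation vector about the world's x, y, z in rad. A call has 1 to 12 rows; each row is the pose to reach, as a shift and turn from the pose commanded when the call began; what a row does not reach only later rows make up. A row lasts 1/12 s, in which the tool goes at most 41.7 mm and 7.16 degrees, less where a joint would pass 70% of its speed; a pose out of reach is approached as far as the arm can. A call with a gripper value outside its range is refused whole. "fingers" is the finger opening in mm, from 0 to 93, set as the call begins (left out, the last holds). The fingers move at their own pace and stop on an object; the grip force is fixed at half the most. Time passes only in rows, so rows that repeat a pose let the fingers close. It gives the time, the measured TCP pose, the force, the opening and the grip force at its end, in the units of the state.
- sense(): the state, without advancing time (a new reading comes with each control period).
- snapshot(name): name is "scene" or "top" or "wrist"; returns the picture (480x640x3 uint8, red, green, blue); there is no depth.
- camera_info(name): a dict with "K" (3x3 intrinsics, pixels), "rvec" (rotation vector, rad) and "tvec" (3), from world to camera coordinates, as OpenCV has them. Camera axes: x right, y down, z forward; pixel columns grow to the right and rows downward; lengths in m; the calibration is good to about 2 mm. The wrist camera is an equidistant fisheye: a pixel r from the principal point sees the ray r / f radians off the axis. A picture is of the moment at which its call begins: read the wrist's pose just before it. camera_info takes no time and is no camera call; for the wrist camera it gives the pose at the moment of the call.
- sign_off(): hands the job in; it is judged then, once.
The state is a dict: "time": time; "q": joint angles; "joint_velocities": joint speeds; "effort": joint torques, N m; "position": TCP position; "orientation": TCP orientation; "contact_force": force on the tool from outside, world axes, zero at the start; "wrist_torque": the same for the moment, N m; "width": opening from 0.0 (shut) to 1.0 (fully open); "grasp_force": force on a finger pad.
Only numpy, scipy, OpenCV 4.12 (cv2) and the standard library are available. Lean on these libraries where they do the work, as an engineer would, in place of code of your own. Each camera call takes 0.05 s, during which the arm holds its last target. There are 200 camera calls.

### The job

Check the weight of the jar of fencing staples that stands on one pan of the counter balance: it should be 700 g. Take the 500 g and the 200 g weight, which are the largest and the second largest of the four knobbed steel weights, and stand both upright, side by side, on the empty pan so that the beam comes level. Set them down gently on the pan, do not drop them, and leave the jar on its pan.

Things in the scene. Friction and masses are not known exactly. Their poses are not given: they have to be found in the camera images.
- weight_large: 500 g weight, the largest of four plain steel knobbed weights standing on a 4 mm rubber mat at the robot's right: a cylinder 40 mm in diameter, 42 mm high, with a 26 mm knob on top, 62 mm high in all. Origin: centre of its underside; z up. The two smallest (100 g and 50 g, 23 and 18 mm in diameter) are not needed.
- weight_medium: 200 g weight, the second largest: a steel cylinder 30 mm in diameter and 30 mm high with a knob 20 mm in diameter on top, 46 mm high in all. Origin: centre of its underside; z up.
- empty_pan (a point): Centre of the floor of the balance's empty pan (its right-hand end from the robot): a round steel dish, flat floor 126 mm in diameter, rim 5 mm above it and 150 mm across. y axis along the beam towards the jar's pan, whose centre is 240 mm away; z up. The pan stays level, moves only up and down, 110 mm above the counter at balance, and starts 14 mm higher, at its upper stop.
- beam (a joint): Tilt of the balance beam in rad: 0 level, -0.12 the stop with the jar's pan down (the start), +0.12 the stop with the weights' pan down. A light spring centres it: 10 g of difference tilts it 0.02 rad. The balance is fixed; midway between the pans its pointer reaches 133 mm above the counter, the jar on the other pan 205 mm (jar 72 mm in diameter).
Not all that is in view belongs to the job. Leave any pink or yellow look-alike of the weight_large alone. What is shaped like the weight_medium but blue is not meant.

How it is judged:
By the outcome, as a careful person would: the job done as asked, in the order asked, and still so for the second after the job is handed in, with the robot touching nothing.
It also fails if it takes over 54 s, if anything falls off the work surface, if the arm or the gripper's body presses on something with over 40 N, if the wrist force passes 120 N, or if a joint passes its speed limit or range.

## Working session

There is one attempt and no reset: what is moved stays moved. The work goes in short steps, Python scripts to look and compute and a tool call to move; the robot and the scene stay as the last step left them, time stands still between calls to the robot, and variables do not carry over. Pictures are saved under pics/ and viewed, at most 12 in all, crops included, and the job is handed in when it is done.

Besides the shell and the picture viewer there is one more tool, called after "Request:" as a command line: name --pt "numbers of a row" for each row, then --argument value for the rest. move_arm: Moves the arm, as the interface text tells. Its arguments: {"type":"object","properties":{"rows":{"type":"array","items":{"type":"array","items":{"type":"number"}}},"fingers":{"type":"number"}},"required":["rows"]}

```bash
mkdir -p pics; cat > h.py <<'E'
import numpy as np, cv2
from station import sense, snapshot, camera_info, sign_off
def ray(name,uv,info=None):
    c=info or camera_info(name); K=np.array(c["K"]); R=cv2.Rodrigues(np.array(c["rvec"],float))[0]; t=np.array(c["tvec"],float).ravel()
    x=(uv[0]-K[0,2])/K[0,0]; y=(uv[1]-K[1,2])/K[1,1]
    if name=="wrist":
        r=np.hypot(x,y); d=np.array([x/r*np.sin(r),y/r*np.sin(r),np.cos(r)]) if r>0 else np.array([0,0,1.])
    else: d=np.array([x,y,1.])
    return -R.T@t, R.T@d
def onz(name,uv,z,info=None):
    o,d=ray(name,uv,info); return o+d*(z-o[2])/d[2]
E
python3 - <<'E'
from h import *
s=sense(); print(s["time"],s["position"],s["orientation"])
for n in("scene","top","wrist"):
    c=camera_info(n); print(n,np.round(c["K"],1).tolist(),np.round(ray(n,(320,240),c),3).tolist())
    im=snapshot(n); cv2.imwrite(f"pics/{n}0.png",im[...,::-1])
E
```

```text
0.0 [ 0.16294807 -0.52518253  0.40421208] [[ 9.55107928e-01  2.96257975e-01 -2.41093726e-04]
 [ 2.96258059e-01 -9.55107321e-01  1.08082314e-03]
 [ 8.99320912e-05 -1.10372871e-03 -9.99999387e-01]]
scene [[515.0, 0.0, 320.9], [0.0, 515.0, 244.8], [0.0, 0.0, 1.0]] [[1.003, -0.805, 0.751], [-0.476, 0.633, -0.61]]
top [[501.7, 0.0, 313.3], [0.0, 501.7, 238.0], [0.0, 0.0, 1.0]] [[0.388, -0.129, 0.954], [0.121, -0.016, -0.993]]
wrist [[371.6, 0.0, 319.4], [0.0, 371.6, 242.1], [0.0, 0.0, 1.0]] [[0.242, -0.501, 0.384], [-0.276, -0.087, -0.957]]
```

View pics/top0.png

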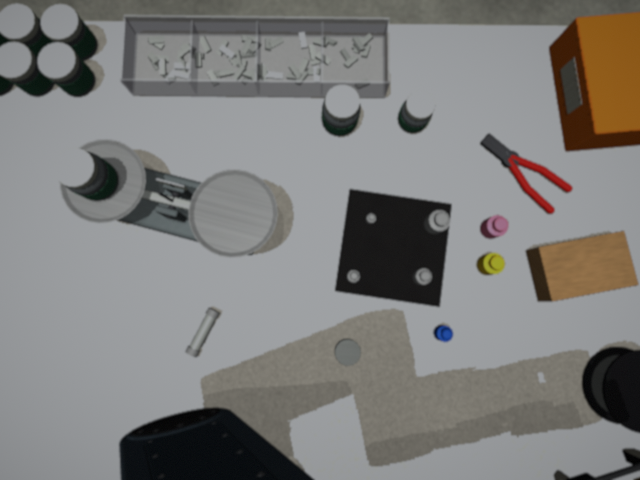

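View pics/scene0.png

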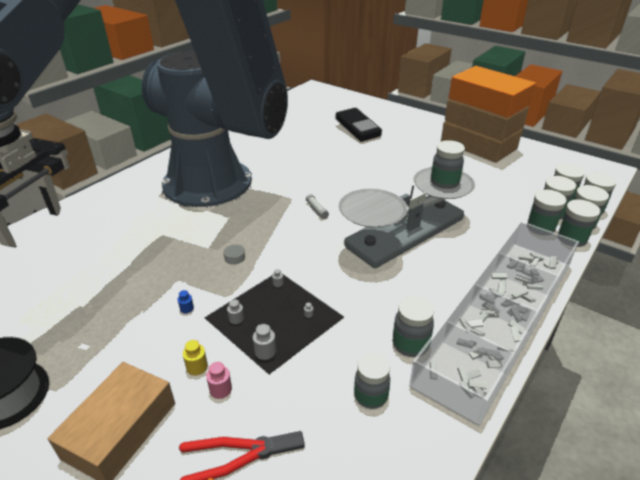

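View pics/wrist0.png

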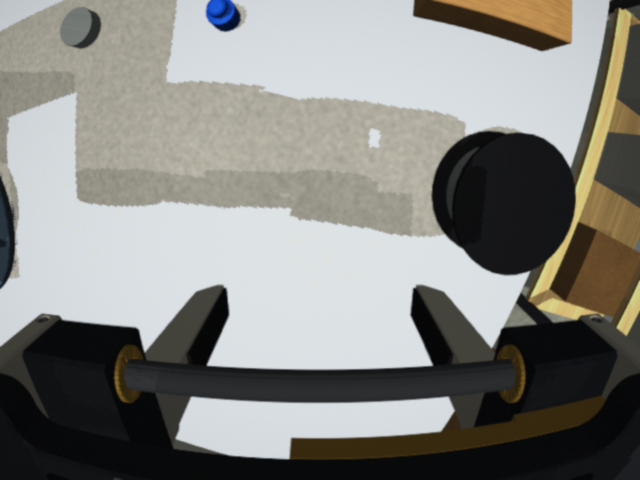

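The top view shows grey knobbed weights on the mat at about (438,220), (423,277), (353,276) and (371,218). The pink (496,226), yellow (492,263) and blue (444,333) ones are decoys. In the scene view the weights are at (264,342), the largest, then (235,311), (277,278) and (308,311). I take top (438,220) as the large weight and (423,277), the one nearest the blue, as the medium. The empty pan is at top (233,213).

Next I'll measure knob tops across both views and check them in an enlarged crop.

```bash
python3 - <<'E'
from h import *
t=cv2.imread("pics/top0.png"); s=cv2.imread("pics/scene0.png")
def blobs(im,box,thr):
    x0,y0,x1,y1=box; g=cv2.cvtColor(im[y0:y1,x0:x1],cv2.COLOR_BGR2GRAY)
    n,l,st,c=cv2.connectedComponentsWithStats((g>thr).astype(np.uint8))
    return [(np.round(c[i]+[x0,y0],1).tolist(),(st[i,:4]+[x0,y0,0,0]).tolist(),int(st[i,4])) for i in range(1,n) if 20<st[i,4]<3000]
for thr in (70,150,):
    print("top",thr); [print(b) for b in blobs(t,(345,195,449,300),thr)]
    print("scene",thr); [print(b) for b in blobs(s,(215,262,325,362),thr)]
# pan rim: brightness ellipse
g=cv2.cvtColor(t,cv2.COLOR_BGR2GRAY)
c=cv2.HoughCircles(cv2.GaussianBlur(g,(5,5),1),cv2.HOUGH_GRADIENT,1.5,60,param1=80,param2=30,minRadius=36,maxRadius=50)
print(c)
for p in c[0][:4]: print(p, onz("top",p[:2],.129), p[2]/501.7*(.954-.129))
a=cv2.resize(t[190:300,335:455],None,fx=3.6,fy=3.6,interpolation=2); b=cv2.resize(s[260:365,205:335],None,fx=3.0,fy=3.6,interpolation=2)
h=min(a.shape[0],b.shape[0]); m=np.hstack([a[:h,:400],b[:h,:400]]); cv2.imwrite("pics/crop1.png",m); print(m.shape)
E
```

```text
top 70
([346.0, 204.6], [345, 195, 4, 27], 67)
([427.4, 197.6], [389, 195, 60, 9], 295)
([441.9, 246.1], [428, 210, 21, 90], 731)
([370.7, 217.7], [366, 213, 10, 10], 77)
([423.2, 276.0], [415, 268, 17, 17], 225)
([353.0, 275.8], [347, 270, 13, 13], 135)
([362.3, 296.8], [345, 292, 50, 8], 215)
scene 70
([308.1, 308.8], [303, 302, 11, 15], 121)
([263.6, 340.6], [252, 323, 24, 36], 659)
([228.1, 349.6], [215, 327, 40, 35], 733)
([311.1, 351.1], [285, 331, 40, 31], 628)
top 150
([431.9, 196.9], [402, 195, 47, 7], 182)
([446.1, 279.4], [442, 244, 7, 56], 212)
([357.8, 297.5], [345, 294, 37, 6], 122)
scene 150
([262.6, 329.0], [257, 325, 12, 9], 95)
([227.6, 350.0], [215, 328, 39, 34], 677)
([263.7, 338.8], [253, 331, 21, 13], 80)
([311.5, 351.7], [287, 333, 38, 29], 573)
[[[233.25 210.75  40.8 ]
  [104.25 179.25  40.65]
  [618.75 383.25  36.75]
  [341.25  74.25  42.45]]]
[233.25 210.75  40.8 ] [0.53621885 0.0025124  0.129     ] 0.06709188
[104.25 179.25  40.65] [0.58793494 0.22061508 0.129     ] 0.06684523
[618.75 383.25  36.75] [ 0.26127976 -0.62306748  0.129     ] 0.060432028
[341.25  74.25  42.45] [ 0.77734572 -0.17732352  0.129     ] 0.06980516
(378, 790, 3)
```

View pics/crop1.png

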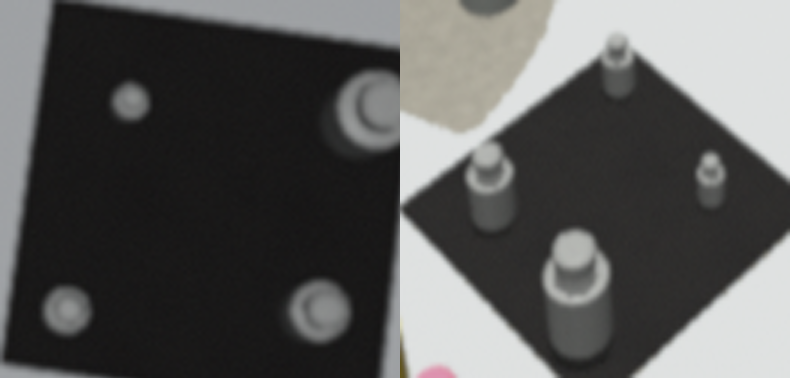

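The crop confirms it. The large weight is at top (439,220), scene (263,329). The medium is at top (424,276), scene (234,303). The other two are clearly smaller.

```bash
python3 - <<'E'
from h import *
def tri(a,b):
    o1,d1=ray("top",a);o2,d2=ray("scene",b);d1/=np.linalg.norm(d1);d2/=np.linalg.norm(d2)
    s=np.linalg.lstsq(np.c_[d1,-d2],o2-o1,rcond=None)[0];p,q=o1+s[0]*d1,o2+s[1]*d2
    return np.round((p+q)/2,4),np.round(np.linalg.norm(p-q),4)
for n,a,b,z,bs,zs in(("L",(441.1,219.2),(263,329.2),.066,(439.2,220.5),.046),("M",(425,275.6),(234.3,303.3),.050,(423.6,276.4),.034)):
    print(n,tri(a,b),onz("top",a,z),onz("scene",b,z),onz("top",bs,zs))
# pan: project rim circle fit
import scipy.optimize as so
for nm in("top","scene"):
    im=cv2.imread(f"pics/{nm}0.png"); box=(180,160,295,265) if nm=="top" else (330,180,420,240)
    x0,y0,x1,y1=box; c=im[y0:y1,x0:x1]; 
    cv2.imwrite(f"pics/pan_{nm}.png",cv2.resize(c,None,fx=4,fy=4,interpolation=2))
a=cv2.imread("pics/pan_top.png");b=cv2.imread("pics/pan_scene.png");h=max(a.shape[0],b.shape[0])
m=np.zeros((h,a.shape[1]+b.shape[1],3),np.uint8);m[:a.shape[0],:a.shape[1]]=a;m[:b.shape[0],a.shape[1]:]=b
# overlay predicted rims for candidate centre
def circ(nm,c,r):
    k=camera_info(nm);th=np.linspace(0,2*np.pi,60,endpoint=False);P=np.c_[c[0]+r*np.cos(th),c[1]+r*np.sin(th),np.full(60,c[2])]
    return cv2.projectPoints(P,np.array(k["rvec"],float),np.array(k["tvec"],float),np.array(k["K"]),None)[0][:,0]
c=onz("top",(234.5,213),.129);print("pan",c,onz("scene",(373,209),.129),"jarpan",onz("top",(104,181),.101))
for u in circ("top",c,.075): cv2.circle(m,tuple(int(v) for v in (u-[180,160])*4+2),1,(0,0,255),-1)
for u in circ("scene",c,.075): cv2.circle(m,tuple(int(v) for v in (u-[330,180])*4+[2+a.shape[1],2]),1,(0,0,255),-1)
m=cv2.resize(m,(790,int(m.shape[0]*790/m.shape[1])));cv2.imwrite("pics/pan.png",m)
E
```

```text
L (array([ 0.5376, -0.3609,  0.0607]), np.float64(0.0033)) [ 0.53553362 -0.36061097  0.066     ] [ 0.54239153 -0.36320084  0.066     ] [ 0.53640597 -0.36227385  0.046     ]
M (array([ 0.4367, -0.3332,  0.0447]), np.float64(0.0037)) [ 0.43504289 -0.33336031  0.05      ] [ 0.44244945 -0.33568358  0.05      ] [ 0.43438693 -0.33437453  0.034     ]
pan [5.32431900e-01 3.21839956e-04 1.29000000e-01] [ 0.54363335 -0.00438281  0.129     ] jarpan [0.5916039  0.23273383 0.101     ]
```

View pics/pan.png

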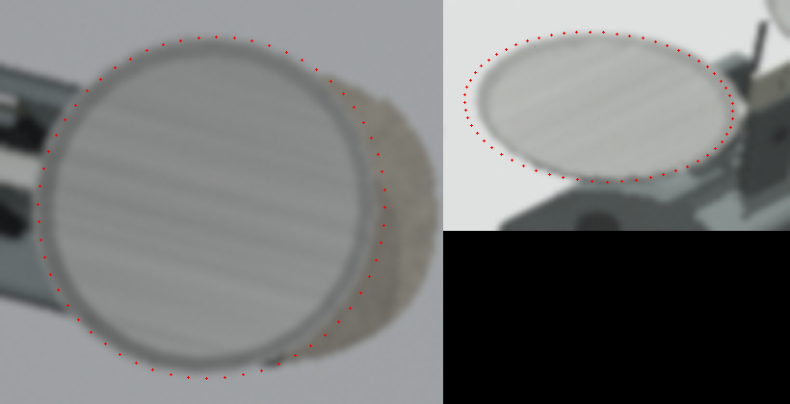

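The red rim prediction is about 1 px off. The corrected pan centre is about (0.535, 0.001), and the jar pan comes out 239 mm away, which fits the given 240 mm. I'll go above the large weight and refine with the wrist camera.

Request:
move_arm --pt "35 15 -5 0 0 0" --pt "70 30 -10 0 0 0" --pt "105 45 -15 0 0 0" --pt "140 60 -20 0 0 0" --pt "175 76 -25 0 0 0" --pt "210 92 -30 0 0 0" --pt "245 107 -35 0 0 0" --pt "280 122 -40 0 0 0" --pt "315 137 -46 0 0 0" --pt "350 153 -54 0 0 0" --pt "374 163 -54 0 0 0" --pt "374 163 -54 0 0 0" --fingers 65

```text
time: 1.15
position: [0.5404, -0.3598, 0.3496]
orientation: [[0.954, 0.3, -0.0], [0.3, -0.954, 0.001], [0.0, -0.001, -1.0]]
contact_force: [0.1, -0.0, 0.6]
width: 0.699
grasp_force: 0.0
```

```bash
python3 - <<'E'
from h import *
s=sense(); print(s["time"],s["position"]); c=camera_info("wrist"); im=snapshot("wrist")
import pickle; pickle.dump(c,open("w1.pkl","wb")); cv2.imwrite("pics/wrist1.png",im[...,::-1])
E
```

```text
1.15 [ 0.54044951 -0.35975862  0.34961694]
```

View pics/wrist1.png

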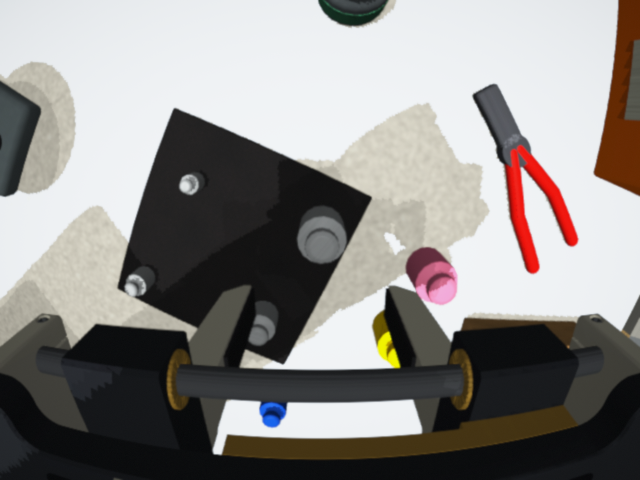

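The wrist view shows the large weight's knob at about (323,243), with the top shadowed. The medium's knob is at about (261,330), with pink at (437,285) and yellow partly behind the right finger.

```bash
python3 - <<'E'
from h import *; import pickle
c=pickle.load(open("w1.pkl","rb"))
print(onz("wrist",(323,244),.066,c),onz("wrist",(261,330),.05,c))
g=cv2.imread("pics/wrist1.png",0)[200:275,285:360]
for t in (60,80,100):
    n,l,st,ce=cv2.connectedComponentsWithStats((g>t).astype(np.uint8)); print(t,[(st[i].tolist(),np.round(ce[i],1).tolist()) for i in range(1,n) if st[i,4]>100])
p=cv2.HoughCircles(g,cv2.HOUGH_GRADIENT,1,10,param1=60,param2=12,minRadius=12,maxRadius=28); print(p+[285,200,0])
E
```

```text
[ 0.54085157 -0.36251465  0.066     ] [ 0.44467357 -0.33637089  0.05      ]
60 [([12, 9, 63, 66, 2735], [44.7, 43.4])]
80 [([13, 16, 62, 59, 2501], [45.3, 44.6])]
100 [([13, 16, 62, 59, 2301], [45.9, 45.0])]
[[[321.5        235.5         27.39999962]
  [320.5        246.5         16.79999924]
  [318.5        225.5         19.39999962]]]
```

Request:
move_arm --pt "3 0 -20 0 0 0" --pt "3 0 -50 0 0 0" --pt "3 0 -80 0 0 0" --pt "3 0 -80 0 0 0" --pt "3 0 -80 0 0 0" --pt "3 0 -80 0 0 0"

```text
time: 1.7
position: [0.5399, -0.363, 0.2726]
orientation: [[0.955, 0.296, 0.001], [0.296, -0.955, -0.001], [0.001, 0.002, -1.0]]
contact_force: [0.7, -1.1, 0.3]
width: 0.699
grasp_force: 0.0
```

```bash
python3 - <<'E'
from h import *
s=sense(); print(s["time"],s["position"]); c=camera_info("wrist"); im=snapshot("wrist")
import pickle; pickle.dump(c,open("w2.pkl","wb")); cv2.imwrite("pics/wrist2.png",im[...,::-1])
E
```

```text
1.7 [ 0.53987933 -0.36302515  0.27255479]
```

View pics/wrist2.png

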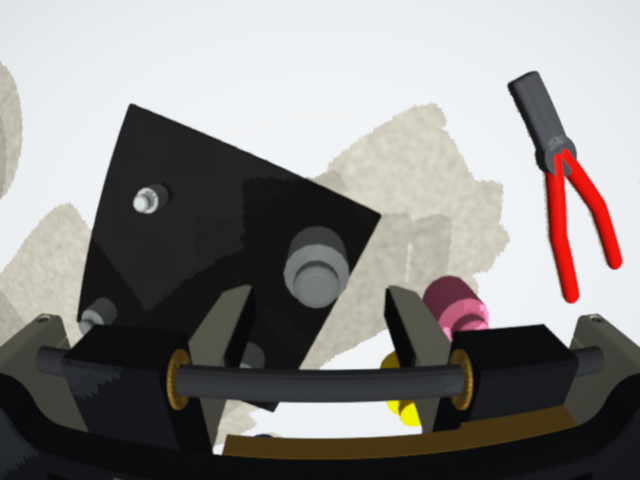

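The large knob at (317,284) is centred between the fingers, with pink at (463,320) outside the right finger. Checking x before the descent.

```bash
python3 - <<'E'
from h import *; import pickle
c=pickle.load(open("w2.pkl","rb")); print(onz("wrist",(317,285),.066,c), onz("wrist",(316,269),.046,c))
E
```

```text
[ 0.54009554 -0.36223326  0.066     ] [ 0.54144634 -0.36111232  0.046     ]
```

Request:
move_arm --pt "0 1 -15 0 0 0" --pt "0 1 -35 0 0 0" --pt "0 1 -55 0 0 0" --pt "0 1 -68 0 0 0" --pt "0 1 -75 0 0 0" --pt "0 1 -75 0 0 0" --pt "0 1 -75 0 0 0" --pt "0 1 -75 0 0 0"

```text
time: 2.42
position: [0.5403, -0.3616, 0.1971]
orientation: [[0.955, 0.296, 0.002], [0.296, -0.955, -0.001], [0.001, 0.002, -1.0]]
contact_force: [0.2, 0.6, 1.0]
width: 0.7
grasp_force: 0.0
```

Request:
move_arm --pt "0 0 0 0 0 0" --pt "0 0 0 0 0 0" --pt "0 0 0 0 0 0" --pt "0 0 0 0 0 0" --pt "0 0 0 0 0 0" --pt "0 0 0 0 0 0" --pt "0 0 0 0 0 0" --pt "0 0 0 0 0 0" --fingers 30

```text
time: 3.08
position: [0.54, -0.3613, 0.1959]
orientation: [[0.955, 0.296, 0.0], [0.296, -0.955, -0.0], [0.0, 0.0, -1.0]]
contact_force: [-0.5, 0.3, 4.0]
width: 0.425
grasp_force: 30.0
```

Request:
move_arm --pt "0 0 10 0 0 0" --pt "0 0 35 0 0 0" --pt "0 0 70 0 0 0" --pt "0 0 105 0 0 0" --pt "0 15 140 0 0 0" --pt "0 45 160 0 0 0" --pt "0 80 166 0 0 0" --pt "0 115 166 0 0 0" --pt "0 150 166 0 0 0" --pt "0 180 166 0 0 0" --pt "0 200 166 0 0 0" --pt "0 200 166 0 0 0"

```text
time: 4.08
position: [0.5396, -0.1579, 0.3617]
orientation: [[0.954, 0.299, -0.001], [0.299, -0.954, 0.001], [-0.001, -0.002, -1.0]]
contact_force: [0.6, -1.1, -4.8]
width: 0.422
grasp_force: 30.0
```

Request:
move_arm --pt "0 0 0 0 0 0" --pt "0 0 0 0 0 0" --pt "0 0 0 0 0 0"

```text
time: 4.33
position: [0.5399, -0.1622, 0.3617]
orientation: [[0.955, 0.295, -0.0], [0.295, -0.955, -0.0], [-0.0, 0.0, -1.0]]
contact_force: [0.6, -0.1, -5.4]
width: 0.424
grasp_force: 30.0
```

```bash
python3 - <<'E'
from h import *
s=sense(); print(s["time"],s["position"]); c=camera_info("wrist"); im=snapshot("wrist")
import pickle; pickle.dump(c,open("w3.pkl","wb")); cv2.imwrite("pics/wrist3.png",im[...,::-1])
E
```

```text
4.3333 [ 0.5398959  -0.16216805  0.3616596 ]
```

View pics/wrist3.png

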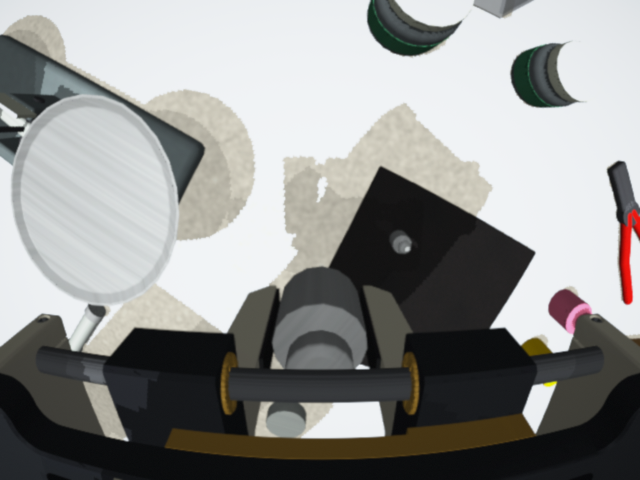

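The weight is held upright. The pan rim spans x from 12 to 178 and y from 95 to 304. I'll project rim points onto z = 0.129 and fit a circle.

```bash
python3 - <<'E'
from h import *; import pickle
c=pickle.load(open("w3.pkl","rb"))
P=np.array([onz("wrist",p,.129,c)[:2] for p in [(12,190),(92,95),(179,210),(110,304),(30,260),(150,275),(160,140)]])
A=np.c_[2*P,np.ones(len(P))];s=np.linalg.lstsq(A,(P**2).sum(1),rcond=None)[0]
r=np.sqrt(s[2]+s[0]**2+s[1]**2);print(s[:2],r,np.round(np.hypot(*(P-s[:2]).T)-r,4))
E
```

```text
[0.53437584 0.00384728] 0.07331763247005199 [-0.0019 -0.0006  0.0015  0.0011  0.0023 -0.0041  0.0014]
```

Request:
move_arm --pt "2 20 0 0 0 0" --pt "5 50 0 0 0 0" --pt "8 80 0 0 0 0" --pt "11 110 0 0 0 0" --pt "15 140 0 0 0 0" --pt "17 160 0 0 0 0" --pt "18 171 0 0 0 0" --pt "18 171 0 0 0 0" --pt "18 171 -10 0 0 0" --pt "18 171 -24 0 0 0" --pt "18 171 -36 0 0 0" --pt "18 171 -40 0 0 0"

```text
time: 5.38
position: [0.5575, 0.0082, 0.3194]
orientation: [[0.956, 0.295, -0.003], [0.295, -0.956, -0.0], [-0.003, -0.001, -1.0]]
contact_force: [-0.2, -0.3, -4.7]
width: 0.425
grasp_force: 30.0
```

Request:
move_arm --pt "0 0 0 0 0 0" --pt "0 0 0 0 0 0" --pt "0 0 0 0 0 0" --pt "0 0 -1 0 0 0" --pt "0 0 -2 0 0 0" --pt "0 0 -3 0 0 0" --pt "0 0 -3 0 0 0" --pt "0 0 -3 0 0 0"

```text
time: 6.05
position: [0.558, 0.0098, 0.3188]
orientation: [[0.955, 0.296, 0.0], [0.296, -0.955, -0.0], [0.0, 0.0, -1.0]]
contact_force: [-0.5, -0.7, -4.6]
width: 0.425
grasp_force: 30.0
```

Request:
move_arm --pt "0 0 -1 0 0 0" --pt "0 0 -1 0 0 0" --pt "0 0 -2 0 0 0" --pt "0 0 -2 0 0 0" --pt "0 0 -2 0 0 0"

```text
time: 6.47
position: [0.558, 0.0097, 0.3167]
orientation: [[0.955, 0.296, -0.0], [0.296, -0.955, 0.0], [-0.0, -0.0, -1.0]]
contact_force: [-1.1, -0.1, -4.6]
width: 0.426
grasp_force: 30.0
```

Request:
move_arm --pt "0 0 -0.5 0 0 0" --pt "0 0 -1 0 0 0" --pt "0 0 -1 0 0 0" --pt "0 0 -1 0 0 0"

```text
time: 6.8
position: [0.558, 0.0097, 0.3161]
orientation: [[0.955, 0.296, 0.0], [0.296, -0.955, -0.0], [0.0, 0.0, -1.0]]
contact_force: [-1.2, -0.1, 1.5]
width: 0.426
grasp_force: 30.0
```

Request:
move_arm --pt "0 0 -0.5 0 0 0" --pt "0 0 -1 0 0 0" --pt "0 0 -1 0 0 0" --pt "0 0 -1 0 0 0"

```text
time: 7.13
position: [0.558, 0.0097, 0.3148]
orientation: [[0.955, 0.296, 0.0], [0.296, -0.955, -0.0], [0.0, 0.0, -1.0]]
contact_force: [-1.6, 0.3, 1.5]
width: 0.422
grasp_force: 30.0
```

Contact at 0.316, as predicted. I'll back off the last millimetre and release.

Request:
move_arm --pt "0 0 0.5 0 0 0" --pt "0 0 0.8 0 0 0" --pt "0 0 0.8 0 0 0"

```text
time: 7.38
position: [0.558, 0.0097, 0.3157]
orientation: [[0.955, 0.296, 0.0], [0.296, -0.955, 0.0], [0.0, 0.0, -1.0]]
contact_force: [-0.3, -0.5, 0.6]
width: 0.428
grasp_force: 30.0
```

Request:
move_arm --pt "0 0 0 0 0 0" --pt "0 0 0 0 0 0" --pt "0 0 0 0 0 0" --pt "0 0 0 0 0 0" --pt "0 0 0 0 0 0" --pt "0 0 0 0 0 0" --fingers 58

```text
time: 7.88
position: [0.558, 0.0097, 0.3155]
orientation: [[0.955, 0.296, 0.0], [0.296, -0.955, 0.0], [0.0, 0.0, -1.0]]
contact_force: [0.5, -0.5, -0.3]
width: 0.621
grasp_force: 0.0
```

Request:
move_arm --pt "0 0 10 0 0 0" --pt "0 0 25 0 0 0" --pt "0 0 45 0 0 0" --pt "0 0 65 0 0 0" --pt "0 0 75 0 0 0" --pt "-10 -25 80 0 0 0" --pt "-20 -60 80 0 0 0" --pt "-32 -95 80 0 0 0" --pt "-44 -130 80 0 0 0" --pt "-56 -165 80 0 0 0" --pt "-68 -200 70 0 0 0" --pt "-80 -235 60 0 0 0"

```text
time: 8.88
position: [0.4771, -0.2268, 0.376]
orientation: [[0.955, 0.296, 0.001], [0.296, -0.955, -0.001], [0.001, 0.001, -1.0]]
contact_force: [1.2, -1.1, 0.3]
width: 0.625
grasp_force: 0.0
```

Request:
move_arm --pt "-12 -35 -10 0 0 0" --pt "-27 -70 -40 0 0 0" --pt "-37 -100 -75 0 0 0" --pt "-37 -107 -105 0 0 0" --pt "-37 -107 -110 0 0 0" --pt "-37 -107 -110 0 0 0" --pt "-37 -107 -110 0 0 0"

```text
time: 9.47
position: [0.4415, -0.3318, 0.2666]
orientation: [[0.955, 0.297, 0.0], [0.297, -0.955, -0.0], [0.0, 0.0, -1.0]]
contact_force: [-0.5, 0.0, 0.4]
width: 0.621
grasp_force: 0.0
```

```bash
python3 - <<'E'
from h import *
s=sense(); print(s["time"],s["position"]); c=camera_info("wrist"); im=snapshot("wrist"); sc=snapshot("scene")
import pickle; pickle.dump(c,open("w4.pkl","wb")); 
cv2.imwrite("pics/m4.png",np.hstack([cv2.resize(im[200:440,200:440],(400,400)),cv2.resize(sc[110:270,320:480],(400,400))])[...,::-1])
E
```

```text
9.4667 [ 0.44151197 -0.33184278  0.26664383]
```

View pics/m4.png

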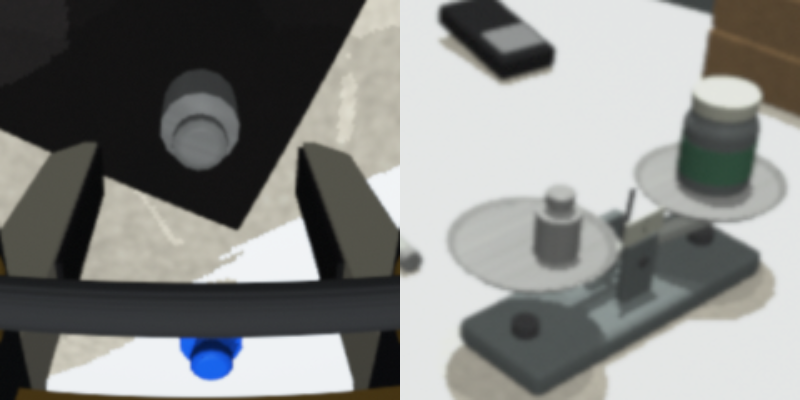

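The large weight stands upright on the pan, right of centre in the scene view. The medium's knob is at wrist pixel (320,285), centred between the fingers.

```bash
python3 - <<'E'
from h import *; import pickle
c=pickle.load(open("w4.pkl","rb")); print(onz("wrist",(320,285),.050,c), onz("wrist",(320,275),.034,c))
E
```

```text
[ 0.43775084 -0.3337801   0.05      ] [ 0.43747646 -0.33390403  0.034     ]
```

Request:
move_arm --pt "-3.5 -2 -10 0 0 0" --pt "-3.5 -2 -30 0 0 0" --pt "-3.5 -2 -50 0 0 0" --pt "-3.5 -2 -65 0 0 0" --pt "-3.5 -2 -71.5 0 0 0" --pt "-3.5 -2 -71.5 0 0 0" --pt "-3.5 -2 -71.5 0 0 0" --pt "-3.5 -2 -71.5 0 0 0"

```text
time: 10.23
position: [0.4378, -0.3344, 0.1951]
orientation: [[0.955, 0.297, 0.001], [0.297, -0.955, -0.001], [0.001, 0.001, -1.0]]
contact_force: [-1.1, -0.5, 0.1]
width: 0.629
grasp_force: 0.0
```

Request:
move_arm --pt "0 0 0 0 0 0" --pt "0 0 0 0 0 0" --pt "0 0 0 0 0 0" --pt "0 0 0 0 0 0" --pt "0 0 0 0 0 0" --pt "0 0 0 0 0 0" --pt "0 0 0 0 0 0" --pt "0 0 0 0 0 0" --fingers 20

```text
time: 10.9
position: [0.4375, -0.3343, 0.1942]
orientation: [[0.955, 0.296, -0.0], [0.296, -0.955, 0.0], [-0.0, -0.0, -1.0]]
contact_force: [-1.3, 0.9, 3.7]
width: 0.313
grasp_force: 30.0
```

Request:
move_arm --pt "0 0 10 0 0 0" --pt "0 0 35 0 0 0" --pt "0 0 70 0 0 0" --pt "0 0 105 0 0 0" --pt "3 15 140 0 0 0" --pt "10 45 160 0 0 0" --pt "18 80 166 0 0 0" --pt "26 115 166 0 0 0" --pt "34 150 166 0 0 0" --pt "42 185 166 0 0 0" --pt "50 220 166 0 0 0" --pt "58 255 166 0 0 0"

```text
time: 11.9
position: [0.4953, -0.0775, 0.3606]
orientation: [[0.955, 0.296, 0.0], [0.296, -0.955, -0.0], [0.0, 0.0, -1.0]]
contact_force: [0.5, -1.7, -2.7]
width: 0.319
grasp_force: 30.0
```

Request:
move_arm --pt "6 30 0 0 0 0" --pt "11 55 0 0 0 0" --pt "14.5 70 0 0 0 0" --pt "14.5 73 0 0 0 0" --pt "14.5 73 0 0 0 0" --pt "14.5 73 -10 0 0 0" --pt "14.5 73 -24 0 0 0" --pt "14.5 73 -34 0 0 0" --pt "14.5 73 -38 0 0 0" --pt "14.5 73 -40 0 0 0" --pt "14.5 73 -40 0 0 0" --pt "14.5 73 -40 0 0 0"

```text
time: 12.9
position: [0.5101, -0.0065, 0.3203]
orientation: [[0.955, 0.296, 0.0], [0.296, -0.955, -0.0], [0.0, 0.0, -1.0]]
contact_force: [-0.2, -0.2, -1.6]
width: 0.314
grasp_force: 30.0
```

Request:
move_arm --pt "0 0 -1 0 0 0" --pt "0 0 -2 0 0 0" --pt "0 0 -3 0 0 0" --pt "0 0 -4 0 0 0" --pt "0 0 -5 0 0 0" --pt "0 0 -5 0 0 0" --pt "0 0 -5 0 0 0"

```text
time: 13.48
position: [0.51, -0.0063, 0.315]
orientation: [[0.955, 0.296, -0.0], [0.296, -0.955, 0.0], [-0.0, -0.0, -1.0]]
contact_force: [-0.5, 0.1, -2.1]
width: 0.315
grasp_force: 30.0
```

Request:
move_arm --pt "0 0 -0.5 0 0 0" --pt "0 0 -1 0 0 0" --pt "0 0 -1.5 0 0 0" --pt "0 0 -2 0 0 0" --pt "0 0 -3 0 0 0" --pt "0 0 -4 0 0 0" --pt "0 0 -4 0 0 0"

```text
time: 14.07
position: [0.51, -0.0063, 0.3109]
orientation: [[0.955, 0.296, 0.0], [0.296, -0.955, 0.0], [0.0, 0.0, -1.0]]
contact_force: [0.1, 0.4, -0.2]
width: 0.316
grasp_force: 30.0
```

Request:
move_arm --pt "0 0 -1 0 0 0" --pt "0 0 -2 0 0 0" --pt "0 0 -3 0 0 0" --pt "0 0 -4 0 0 0" --pt "0 0 -5 0 0 0" --pt "0 0 -6 0 0 0" --pt "0 0 -7 0 0 0" --pt "0 0 -8 0 0 0" --pt "0 0 -9 0 0 0" --pt "0 0 -10 0 0 0" --pt "0 0 -10.5 0 0 0" --pt "0 0 -10.5 0 0 0"

```text
time: 15.07
position: [0.51, -0.0063, 0.3004]
orientation: [[0.955, 0.296, 0.0], [0.296, -0.955, 0.0], [0.0, -0.0, -1.0]]
contact_force: [-0.1, -0.1, -0.8]
width: 0.313
grasp_force: 30.0
```

```bash
python3 - <<'E'
from h import *
s=sense(); print(s["time"],s["position"],s["contact_force"]); sc=snapshot("scene")
cv2.imwrite("pics/m5.png",cv2.resize(sc[110:290,310:490],(540,540))[...,::-1])
E
```

```text
15.0667 [ 0.51000069 -0.00628799  0.30043573] [-0.08183154 -0.06611886 -0.7540063 ]
```

View pics/m5.png

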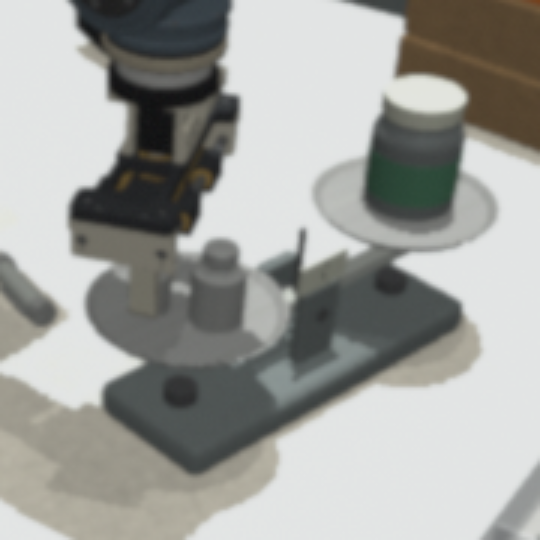

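The pan came down with the weight and both pans look level, with the jar upright and the large weight standing. Releasing.

Request:
move_arm --pt "0 0 0 0 0 0" --pt "0 0 0 0 0 0" --pt "0 0 0 0 0 0" --pt "0 0 0 0 0 0" --pt "0 0 0 0 0 0" --pt "0 0 0 0 0 0" --pt "0 0 0 0 0 0" --pt "0 0 0 0 0 0" --fingers 50

```text
time: 15.78
position: [0.51, -0.0063, 0.3005]
orientation: [[0.955, 0.296, -0.0], [0.296, -0.955, 0.0], [-0.0, -0.0, -1.0]]
contact_force: [0.3, 0.2, -0.4]
width: 0.536
grasp_force: 0.0
```

Request:
move_arm --pt "0 0 5 0 0 0" --pt "0 0 15 0 0 0" --pt "0 0 30 0 0 0" --pt "0 0 50 0 0 0" --pt "0 0 75 0 0 0" --pt "0 0 95 0 0 0" --pt "-5 -30 105 0 0 0" --pt "-10 -65 110 0 0 0" --pt "-15 -100 110 0 0 0" --pt "-20 -140 110 0 0 0" --pt "-25 -180 110 0 0 0" --pt "-30 -200 110 0 0 0"

```text
time: 16.78
position: [0.4793, -0.2096, 0.4117]
orientation: [[0.956, 0.295, 0.001], [0.295, -0.956, -0.001], [0.001, 0.002, -1.0]]
contact_force: [0.5, -0.8, 0.5]
width: 0.54
grasp_force: 0.0
```

Request:
move_arm --pt "0 -10 0 0 0 0" --pt "0 -20 0 0 0 0" --pt "0 -20 0 0 0 0" --pt "0 -20 0 0 0 0" --pt "0 -20 0 0 0 0" --pt "0 -20 0 0 0 0" --pt "0 -20 0 0 0 0" --pt "0 -20 0 0 0 0" --pt "0 -20 0 0 0 0" --pt "0 -20 0 0 0 0" --pt "0 -20 0 0 0 0" --pt "0 -20 0 0 0 0"

```text
time: 17.78
position: [0.48, -0.2263, 0.4105]
orientation: [[0.955, 0.296, 0.0], [0.296, -0.955, -0.0], [-0.0, 0.0, -1.0]]
contact_force: [-0.4, -0.0, -1.2]
width: 0.539
grasp_force: 0.0
```

```bash
python3 - <<'E'
from h import *
sc=snapshot("scene"); print(sense()["time"])
b=cv2.imread("pics/m5.png"); a=cv2.resize(sc[110:290,310:490],(540,540))[...,::-1]
cv2.imwrite("pics/m6.png",cv2.resize(a,(540,540)))
# rim of jar pan / base pan shift vs held image
sh,_=cv2.phaseCorrelate(np.float32(cv2.cvtColor(np.ascontiguousarray(a[70:250,310:500]),6)),np.float32(cv2.cvtColor(b[70:250,310:500],6))); print("jar shift px(x3)",sh)
E
```

```text
17.8333
jar shift px(x3) (-0.0022611292593524013, 0.03173273288220457)
```

View pics/m6.png

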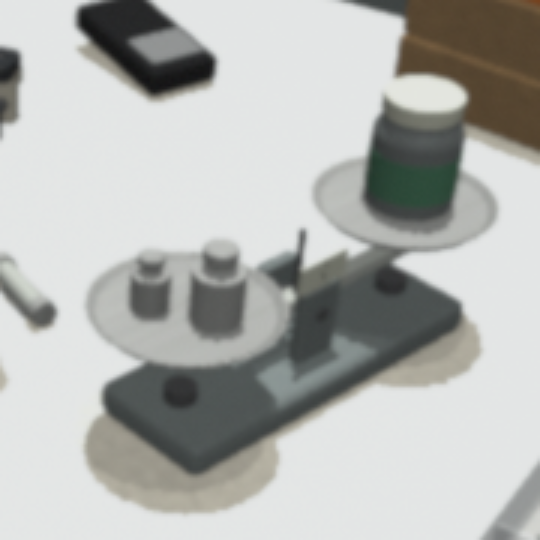

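Both weights stand upright side by side, the pointer is vertical, and the jar pan hasn't moved from its level position (shift under 0.05 px). Handing in.

```bash
python3 -c "
from station import sign_off; print(sign_off())"
```

```text
the job is handed in; nothing more can be done
None
```

The job is handed in at about 18 s: the 500 g and 200 g weights stand upright side by side on the empty pan, the beam looks level in the last scene picture (so the jar weighs about 700 g), and the jar is still on its pan.

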